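# Gauge the bolt socket of the gate keep

### The arm

A 6-joint arm with a two-finger parallel gripper is mounted at the origin on the work surface. World frame = base frame: x ahead of the robot, y to its left, z up, the work surface at z = 0. Lengths are in m, angles in rad, forces in N, time in s.
With the tool pointing down it reaches from about 0.225 to 0.875 m from the base axis. Payload 3.4 kg.
Tool frame: the origin (TCP) lies midway between the tips of the shut fingers; the grasp point (between the pads) lies 19 mm behind it (manip.pinch_z is the distance from the TCP to the grasp point, in m); z points along the fingers, y is the line along which they close (so a half turn about z gives the same grasp; the last joint's range is limited). The gripper opens to 85 mm and grips with 20 to 120 N. Pads are 22 mm wide; open, the fingers measure 114 mm over their backs; the gripper's body (76 mm by 85 mm) begins 54 mm behind the grasp point. The pads swing forward as they close: fully open they stand 13 mm farther back than shut.
Start: joints at [-1.464, 0.276, 1.505, -0, 1.361, -0.121], TCP at [0.13, -0.56, 0.231] pointing down, gripper open.
Joint ranges: [-2.89, 2.89], [-0.75, 2.08], [0.22, 2.7], [-1.18, 4.32], [0.11, 2.71], [-2.7, 2.7]. Speed limits (rad/s): [2.57, 2.57, 3.14, 3.14, 3.14, 3.14].

### API

Orientations are given as a unit quaternion [w, x, y, z].
In Python, from rig import manip gives the robot as it stands.
- The arm moves only by the tool carry_out, never from a script. Its arguments are lists of equal length, an entry for each row: "delta_pos": the shift along the tool's x, y, z scaled (see below), a list of three; "turn": the turn, a rotation vector about the tool's x, y, z scaled (see below), a list of three; "claw": the closure, from -1 (fully open) to 1 (shut). A call has 1 to 12 rows; each row is the pose to reach, as a shift and turn from the pose commanded when the call began, along the tool's axes at that moment; what a row does not reach only later rows make up. The controller multiplies each number of a shift by 400 mm and each number of a turn by 30 degrees. A row lasts 1/10 s, in which the tool goes at most 50 mm and 8.59 degrees, less where a joint would pass 70% of its speed; a pose out of reach is approached as far as the arm can. A call with a number of a shift or a turn outside -1 to 1 is refused whole. A call with a gripper value outside its range is refused whole. The fingers move at their own pace and stop on an object; "force" is the grip in N (left out, the last holds). Time passes only in rows, so rows that repeat a pose let the fingers close. It gives the time, the measured TCP pose, the force, the opening and the grip force at its end, in the units of the state.
- manip.get_state(): the state, without advancing time (a new reading comes with each control period).
- manip.get_image(name): name is "scene" or "top" or "wrist"; returns a dict with "image" (420x560x3 uint8, red, green, blue), "z_map" (420x560 float32, m along the optical axis (not along the pixel's ray), 0 where there is no reading), "fx", "fy", "cx", "cy" (pixels), "world_to_cam" (4x4, takes a point from world to camera coordinates). Camera axes: x right, y down, z forward; pixel columns grow to the right and rows downward; lengths in m; the calibration is good to about 2 mm. A picture is of the moment at which its call begins.
- manip.sign_off(): hands the job in; it is judged then, once.
Trained networks look in the newest picture that a camera, given by its name, has taken for a name from the list of things; names that differ only in an ending like _2 or _b are one class to them, and where a whole thing is asked for, a point or a joint stands for the part that bears it (a point fixed in the world has none). Each returns a list of dicts, best first, with "score" (0 to 1); they miss things now and then, are a little off and sometimes report something else, mostly with a low value. They report only what shows in the picture. A call takes as long as a camera call. They do not tell look-alikes from the thing itself.
- manip.spot_in(camera, query): "point" ([x, y, z] in m, in world coordinates, good to about 4 mm: the middle of the surface that is visible of it).
- manip.place_of(camera, query): "point" ([x, y, z] in m, in world coordinates, good to about 4 mm: a listed point, or the origin of a listed thing).
The state is a dict: "clock": time; "qpos": joint angles; "qd": joint speeds; "effort": joint torques, N m; "position": TCP position; "ee_rot": TCP orientation; "contact_force": force on the tool from outside, world axes, zero at the start; "moment": the same for the moment, N m; "width": finger opening in m; "gripper_force": force on a finger pad.
Only numpy, scipy, OpenCV 4.12 (cv2) and the standard library are available. Lean on these libraries where they do the work, as an engineer would, in place of code of your own. Each camera call takes 0.05 s, during which the arm holds its last target. There are 200 camera calls.

### The job

Gauge the bolt socket of the gate keep: take the steel depth rod from its wooden stand, slide it head up into the keep's bore, on through the snug seal part-way down until it bottoms, pressing gently without forcing it, and leave it standing there. Then set the slide on the graduated rule to the length of rod that stands out of the bore, let go, and leave the other things on the counter alone.

Things in the scene. Friction and masses are not known exactly. Their poses are not given: they have to be found in the camera images.
- rod_mid (a point): middle of the loose steel depth rod, half-way along its 120 mm length; its z axis points up along the rod to the head. Shank 12 mm in diameter, ringed every 10 mm from the foot, foot chamfered 1.5 mm; the head is a round grip 18 mm in diameter over the top 32 mm. About 90 g. It starts upright in the stand, its foot 15 mm above the counter, 90 mm of it standing out; it lifts straight out freely.
- stand: fixed wooden block 56 x 56 x 45 mm with one hole, 14 mm wide and 30 mm deep, in the middle of its top, where the rod starts; origin under its centre, at counter height.
- keep: fixed metal gate keep: a case 64 mm (its x) by 140 mm (its y) by 80 mm high on a 92 x 172 mm foot plate, with one upright bore in the middle of its top; origin under its centre, at counter height. It may be turned by up to 0.35 rad and may change places with the stand.
- keep_mouth (a point): centre of the bore's mouth on the flat top of the keep, 80 mm above the counter. The bore is 14 mm wide, with a thin dark ring round it. A sprung rubber seal about 14 to 24 mm below the mouth grips the rod: pushing it into the seal takes up to about 10 N and on through it about 3 to 7 N, and the rod then stays where it is left instead of falling.
- keep_floor: the hidden hard steel part inside the keep whose top is the bore's bottom, somewhere between 30 and 62 mm below the mouth, differently each time; it does not yield, and pressing it with more than 30 N counts as forcing. Its origin always lies at counter height near the keep's axis and does not give the depth.
- slide (a joint): position in m of the slide on the rule = its reading: 0 at the rule's -y end, up to 0.120 towards its +y end. It starts between 0 and 0.03, moves along the rule with about 1.5 N of friction and stays where it is left.
- slide_top (a point): centre of the top of the slide's grip, 54 mm above the counter; the grip is a grey block 28 mm (its x, across the rule) by 20 mm (its y, along the rule) by 40 mm high. Its y axis points along the rule towards growing readings. The middle of the grip is the index.
- slide_base: fixed aluminium rule 40 x 170 x 14 mm with a mark every 10 mm from 0 to 120 (longer ones at 0, 50 and 100); origin under its centre, which is the 60 mm mark; its y axis runs along it towards growing readings.
- coaster: bystander: loose square bamboo coaster 100 x 100 x 8 mm, origin under its centre.
- scooter_key: bystander: plastic-headed scooter key, about 70 mm long, lying on the coaster, origin under it.
- key_covers: bystander: joined set of three dark silicone key covers, 98 x 24 x 9 mm, origin under its centre.
- lock_cylinder: bystander: chrome lock cylinder with a lever, 75 x 50 x 40 mm, origin under it.
Things that resemble listed ones, but are neither listed nor needed, are in the scene too. There is more than one size of the keep; the one meant has the size given above.

How it is judged:
By the outcome, as a careful person would: the job done as asked, in the order asked, and still so for the second after the job is handed in, with the robot touching nothing.
It also fails if it takes over 64 s, if anything falls off the work surface, if the arm or the gripper's body presses on something with over 40 N, if the wrist force passes 120 N, or if a joint passes its speed limit or range.

## Working session

There is one attempt and no reset: what is moved stays moved. The work goes in short steps, Python scripts to look and compute and a tool call to move; the robot and the scene stay as the last step left them, time stands still between calls to the robot, and variables do not carry over. Pictures are saved under pics/ and viewed, at most 10 in all, crops included, and the job is handed in when it is done.

Besides the shell and the picture viewer there is one more tool, called after "Request:" as name(argument=value, ...) on one line, values as JSON. carry_out: Moves the arm, as the interface text tells. Shifts and turns lie within -1 to 1; 1 stands for 400 mm of shift or 30 degrees of turn. Its arguments: {"type":"object","properties":{"delta_pos":{"type":"array","items":{"type":"array","items":{"type":"number","minimum":-1,"maximum":1}}},"turn":{"type":"array","items":{"type":"array","items":{"type":"number","minimum":-1,"maximum":1}}},"claw":{"type":"array","items":{"type":"number"}},"force":{"type":"number"}},"required":["delta_pos","turn","claw"]}

```bash
mkdir -p pics
cat > h.py <<'E'
from rig import manip
import numpy as np, cv2
def px(im,p):
    c=im["world_to_cam"]@np.r_[p,1]; return im["fx"]*c[0]/c[2]+im["cx"], im["fy"]*c[1]/c[2]+im["cy"]
def world(im,u,v,z=None):
    """pixel -> world, by depth map or on plane z"""
    T=np.linalg.inv(im["world_to_cam"]); r=np.array([(u-im["cx"])/im["fx"],(v-im["cy"])/im["fy"],1])
    if z is None: d=im["z_map"][int(round(v)),int(round(u))]
    else: d=(z-T[2,3])/(T[:3,:3]@r)[2]
    return T[:3,:3]@(r*d)+T[:3,3]
def save(n,a): cv2.imwrite("pics/"+n,a[:,:,::-1])
E
python3 - <<'E'
from h import *
a=manip.get_image("scene");save("s0.png",a["image"]);b=manip.get_image("top");save("t0.png",b["image"])
for c,im in(("top",b),("scene",a)):
  for n in["rod_mid","stand","keep","keep_mouth","slide_top","slide_base"]:
    for d in manip.place_of(c,n)[:3]: print(c,n,round(d["score"],2),np.round(d["point"],3),np.round(px(im,d["point"])))
print(manip.get_state())
E
```

```text
top rod_mid 0.61 [ 0.644 -0.07   0.077] [323. 205.]
top stand 0.89 [ 0.64  -0.077  0.001] [323. 214.]
top keep 0.76 [0.838 0.165 0.002] [227. 124.]
top keep 0.71 [ 0.656  0.122 -0.002] [237. 200.]
top keep_mouth 0.97 [0.653 0.118 0.082] [234. 193.]
top keep_mouth 0.95 [0.836 0.157 0.056] [227. 115.]
top keep_mouth 0.52 [0.499 0.308 0.009] [144. 261.]
top slide_top 0.57 [0.451 0.002 0.05 ] [281. 295.]
top slide_base 0.74 [ 0.458  0.037 -0.002] [265. 291.]
scene rod_mid 0.67 [ 0.643 -0.073  0.083] [275. 227.]
scene rod_mid 0.32 [ 0.512  0.315 -0.001] [307. 181.]
scene stand 0.56 [ 0.633 -0.078 -0.002] [272. 256.]
scene keep 0.9 [ 0.649  0.119 -0.001] [315. 220.]
scene keep 0.58 [0.833 0.156 0.   ] [384. 232.]
scene keep_mouth 0.98 [0.835 0.159 0.058] [387. 213.]
scene keep_mouth 0.83 [0.651 0.122 0.078] [317. 195.]
scene slide_top 0.35 [ 0.501 -0.317  0.002] [163. 293.]
scene slide_base 0.85 [ 0.454  0.039 -0.002] [242. 216.]
{'clock': 0.7, 'qpos': array([-1.46402488e+00,  2.75869749e-01,  1.50488870e+00, -1.83407516e-05,
        1.36071080e+00, -1.20978990e-01]), 'qd': array([-9.17688344e-04, -1.14621243e-05, -8.31583901e-04, -1.14983267e-03,
       -7.84417069e-04,  9.04504905e-04]), 'effort': array([-3.36958101e-04, -4.16505790e+01, -2.46049315e+01,  2.50345174e-06,
        1.36143362e-04, -3.32600891e-06]), 'position': array([ 0.12983074, -0.56018268,  0.23134979]), 'ee_rot': array([ 6.16367027e-05,  9.93523002e-01,  1.13631163e-01, -9.40695221e-06]), 'contact_force': array([ 0.23555444, -0.32740428,  0.09505277]), 'moment': array([-0.01411502,  0.00792093,  0.0281485 ]), 'gripper_force': 0.0, 'width': 0.085364118055614}
```

View pics/s0.png

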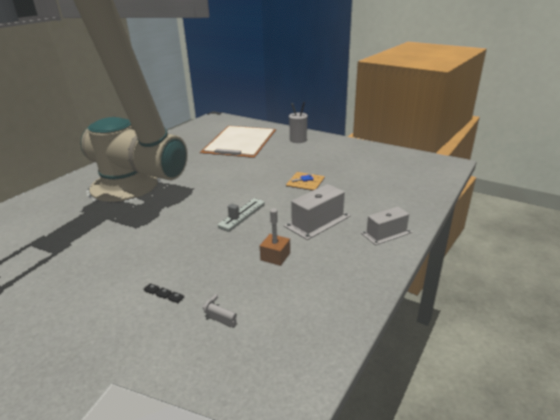

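View pics/t0.png

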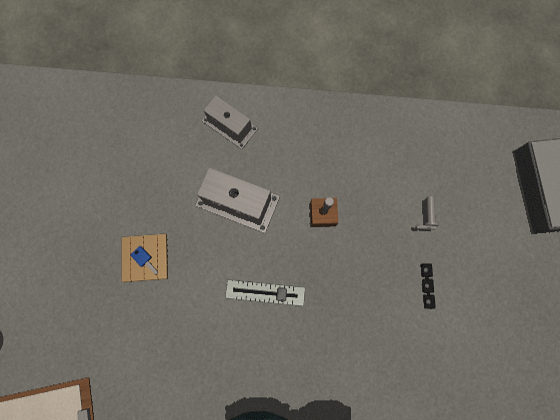

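The top picture shows two keep look-alikes: a large one at (237,197), whose top is about 0.08 m up, and a small one at (230,120), about 0.057 m up. The large one fits 140 x 64 x 80 mm. The stand with the rod is at (324,208). The rule is at (265,292) with the slide at (282,294), and its 0 end is on the right. I'll confirm in a crop and measure.

Run:
```python
from h import *
b=manip.get_image("top");I=b["image"]
save("c0.png",cv2.resize(I[90:320,190:350],None,fx=3.4/1.35,fy=3.4/1.35,interpolation=cv2.INTER_CUBIC))
# rects from depth: height map
H=np.zeros((420,560,3))
for v in range(90,320):
  for u in range(190,350): H[v,u]=world(b,u,v)
z=H[...,2]
for nm,m in(("big",(z>.072)&(z<.09)&(np.arange(560)<290)[None]),("small",(z>.045)&(z<.065)&(np.arange(420)<160)[:,None]),
  ("rule",(z>.009)&(z<.022)&(np.arange(420)>270)[:,None]),("slide",(z>.04)&(z<.065)&(np.arange(420)>270)[:,None]),("stand",(z>.035)&(z<.055)&(np.arange(560)>300)[None]&(np.arange(420)<250)[:,None]),("head",(z>.12)&(z<.15)&(np.arange(560)>300)[None])):
  p=H[m]; 
  if len(p)>2: r=cv2.minAreaRect((p[:,:2]*1000).astype(np.float32)); print(nm,len(p),r,p[:,2].mean())
```

```text
big 1983 ((654.0571899414062, 120.08380126953125), (140.74215698242188, 64.66500091552734), 73.56864166259766) 0.07976882380846452
small 883 ((837.3533325195312, 158.8051300048828), (99.2276382446289, 47.08766555786133), 58.15245819091797) 0.055260201046708854
rule 1346 ((455.17132568359375, 36.731590270996094), (170.12892150878906, 39.90237045288086), 89.44414520263672) 0.01403251793035936
slide 129 ((455.2494201660156, 0.37714195251464844), (26.41427993774414, 18.705699920654297), 5.125547409057617) 0.053836376396405594
stand 567 ((640.4533081054688, -76.52448272705078), (56.40350341796875, 56.55022430419922), 7.186458587646484) 0.04475864693785317
head 76 ((640.07958984375, -76.0739974975586), (16.752300262451172, 16.90894889831543), 6.569637298583984) 0.13331218909545248
```

View pics/c0.png

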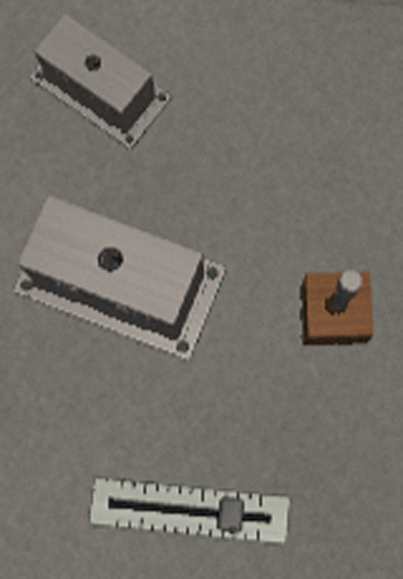

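Request:
carry_out(delta_pos=[[0.7575,-0.445,-0.05],[0.7575,-0.445,-0.05],[0.7575,-0.445,-0.05],[0.7575,-0.445,-0.05],[0.7575,-0.445,-0.05],[0.7575,-0.445,-0.05],[0.7575,-0.445,-0.05],[0.7575,-0.445,-0.05],[0.7575,-0.445,-0.05],[0.7575,-0.445,-0.05]], turn=[[0,0,0.435],[0,0,0.435],[0,0,0.435],[0,0,0.435],[0,0,0.435],[0,0,0.435],[0,0,0.435],[0,0,0.435],[0,0,0.435],[0,0,0.435]], claw=[-1,-1,-1,-1,-1,-1,-1,-1,-1,-1], force=60)

```text
clock: 1.75
position: [0.3842, -0.319, 0.2512]
ee_rot: [0.0, 1.0, -0.0, -0.0]
contact_force: [0.1, -0.9, 0.1]
width: 0.0853
gripper_force: 0.0
```

Request:
carry_out(delta_pos=[[0.64,-0.607,0],[0.64,-0.607,0],[0.64,-0.607,0],[0.64,-0.607,0],[0.64,-0.607,0],[0.64,-0.607,0],[0.64,-0.607,0],[0.64,-0.607,0],[0.64,-0.607,0],[0.64,-0.607,0],[0.64,-0.607,0]], turn=[[0,0,0],[0,0,0],[0,0,0],[0,0,0],[0,0,0],[0,0,0],[0,0,0],[0,0,0],[0,0,0],[0,0,0],[0,0,0]], claw=[-1,-1,-1,-1,-1,-1,-1,-1,-1,-1,-1])

```text
clock: 2.85
position: [0.6397, -0.0777, 0.2515]
ee_rot: [0.0, 1.0, -0.001, -0.0]
contact_force: [-0.0, -1.0, -0.9]
width: 0.0856
gripper_force: 0.0
```

```bash
cat > head.py <<'E'
from h import *
import sys
w=manip.get_image("wrist");I=w["image"]
T=np.linalg.inv(w["world_to_cam"]); v,u=np.mgrid[0:420,0:560]; d=w["z_map"]
P=np.stack([(u-w["cx"])/w["fx"]*d,(v-w["cy"])/w["fy"]*d,d],-1)@T[:3,:3].T+T[:3,3]
s=manip.get_state(); print("tcp",s["position"],"cam",T[:3,3])
E
cat > a.py <<'E'
from head import *
save("w0.png",I)
m=(P[...,2]>.125)&(P[...,2]<.145)&(d>0)&(np.hypot(P[...,0]-.64,P[...,1]+.076)<.03)
p=P[m]
if len(p)>5: print("head",len(p),cv2.minAreaRect((p[:,:2]*1000).astype(np.float32)),p[:,2].mean())
m=(P[...,2]>.035)&(P[...,2]<.055)&(d>0)&(np.hypot(P[...,0]-.64,P[...,1]+.076)<.06); p=P[m]
print("stand",len(p),cv2.minAreaRect((p[:,:2]*1000).astype(np.float32)),p[:,2].mean())
E
python3 a.py
```

```text
tcp [ 0.63979226 -0.07741994  0.25163481] cam [ 0.72112493 -0.0779225   0.39517418]
head 411 ((640.3248901367188, -75.38616943359375), (17.881467819213867, 16.74620246887207), 1.9203450679779053) 0.1350280590129605
stand 2278 ((640.4628295898438, -75.27943420410156), (56.447505950927734, 56.019676208496094), 6.917957305908203) 0.04582753871522812
```

View pics/w0.png

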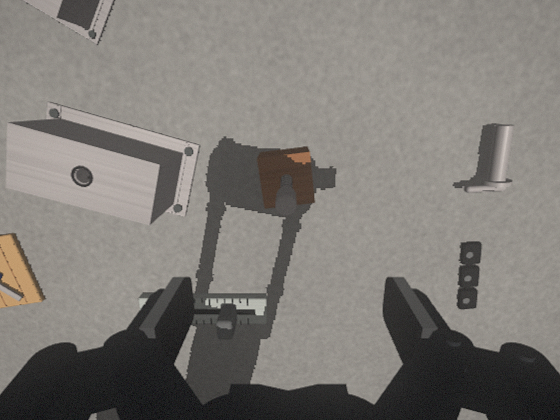

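The wrist view shows the rod's head at about (287,185) over the stand at (287,178), and the keep bore at (82,175). The rod is centred within 2 mm, so I descend on it.

Request:
carry_out(delta_pos=[[0.001,-0.004,0.125],[0.001,-0.004,0.25],[0.001,-0.004,0.33],[0.001,-0.004,0.379],[0.001,-0.004,0.379],[0.001,-0.004,0.379],[0.001,-0.004,0.379],[0.001,-0.004,0.379],[0.001,-0.004,0.379],[0.001,-0.004,0.379],[0.001,-0.004,0.379],[0.001,-0.004,0.379]], turn=[[0,0,0],[0,0,0],[0,0,0],[0,0,0],[0,0,0],[0,0,0],[0,0,0],[0,0,0],[0,0,0],[0,0,0],[0,0,0],[0,0,0]], claw=[-1,-1,-1,-1,-1,-1,1,1,1,1,1,1], force=60)

```text
clock: 4.1
position: [0.6416, -0.0745, 0.1003]
ee_rot: [0.001, 1.0, 0.0, 0.001]
contact_force: [-0.3, -2.1, 3.4]
width: 0.0166
gripper_force: 58.5
```

Request:
carry_out(delta_pos=[[0,0,0],[0,0,0],[0,0,0],[0,0,0]], turn=[[0,0,0],[0,0,0],[0,0,0],[0,0,0]], claw=[1,1,1,1])

```text
clock: 4.5
position: [0.6416, -0.0744, 0.1003]
ee_rot: [0.001, 1.0, 0.0, 0.001]
contact_force: [-0.5, -1.9, 5.5]
width: 0.0164
gripper_force: 58.9
```

Request:
carry_out(delta_pos=[[0,0,-0.05],[0,0,-0.1],[0,0,-0.2],[0,0,-0.25],[0,0,-0.25],[0,0,-0.25]], turn=[[0,0,0],[0,0,0],[0,0,0],[0,0,0],[0,0,0],[0,0,0]], claw=[1,1,1,1,1,1])

```text
clock: 5.1
position: [0.6405, -0.0734, 0.1984]
ee_rot: [-0.001, 1.0, 0.0, -0.001]
contact_force: [0.2, -0.4, -1.5]
width: 0.0167
gripper_force: 58.9
```

```bash
cat > b.py <<'E'
from head import *
import sys
tag=sys.argv[1]
save("w%s.png"%tag,I); a=manip.get_image("scene"); save("s%s.png"%tag,a["image"])
t=s["position"]; print(s["ee_rot"],s["width"],s["gripper_force"],s["contact_force"])
m=(d>0)&(np.hypot(P[...,0]-t[0],P[...,1]-t[1])<.022)&(P[...,2]>t[2]-.11)&(P[...,2]<t[2]+.05)
p=P[m]; uu,vv=u[m],v[m]
for z in np.arange(t[2]-.09,t[2]+.045,.01):
    q=p[abs(p[:,2]-z)<.004]
    if len(q): print(np.round(z-t[2],3),len(q),q.min(0).round(4),q.max(0).round(4))
E
python3 b.py 1
```

```text
tcp [ 0.63999666 -0.07337208  0.19755363] cam [ 0.7221664  -0.07364881  0.34204109]
[-6.31091808e-04  9.99998170e-01  3.17549781e-05 -1.80591674e-03] 0.01652146254732623 58.86722727076403 [-0.4586182  -0.87403402 -0.89658879]
-0.08 41 [ 0.6412 -0.0791  0.1158] [ 0.6454 -0.0683  0.1213]
-0.07 69 [ 0.6383 -0.0797  0.1236] [ 0.6455 -0.0678  0.1314]
-0.06 85 [ 0.6396 -0.0795  0.1336] [ 0.6457 -0.068   0.1414]
-0.05 94 [ 0.6404 -0.0792  0.1438] [ 0.6455 -0.0677  0.1515]
-0.04 103 [ 0.6388 -0.0796  0.1538] [ 0.6455 -0.0679  0.1615]
-0.03 126 [ 0.6396 -0.0793  0.1636] [ 0.6455 -0.0676  0.1715]
-0.02 143 [ 0.6396 -0.0796  0.1736] [ 0.6457 -0.0679  0.1815]
-0.01 164 [ 0.6397 -0.0793  0.1837] [ 0.646  -0.0677  0.1915]
-0.0 57 [ 0.6421 -0.0815  0.1936] [ 0.6503 -0.0594  0.2015]
0.01 722 [ 0.6424 -0.094   0.2036] [ 0.6522 -0.0527  0.2115]
0.02 933 [ 0.6419 -0.0943  0.2136] [ 0.6522 -0.0524  0.2215]
0.03 1139 [ 0.6309 -0.0943  0.2236] [ 0.6521 -0.0525  0.2315]
0.04 2053 [ 0.6289 -0.0913  0.2336] [ 0.6535 -0.0553  0.2415]
```

View pics/w1.png

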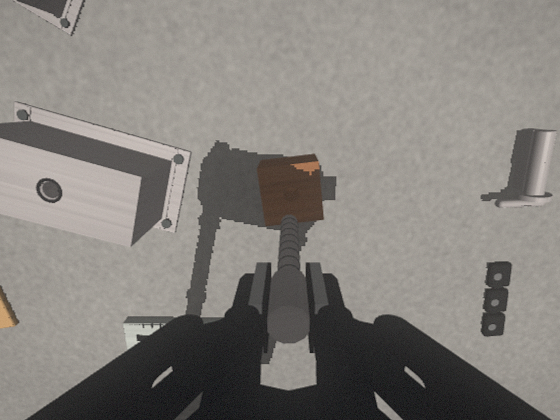

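The rod hangs plumb at the TCP, with its foot at about (289,220). The keep bore is at (49,190). I move over the bore.

Request:
carry_out(delta_pos=[[0.018,-0.125,0],[0.035,-0.25,0],[0.035,-0.375,0],[0.035,-0.44,0],[0.035,-0.484,0],[0.035,-0.484,0],[0.035,-0.484,0],[0.035,-0.484,0],[0.035,-0.484,0]], turn=[[0,0,0],[0,0,0],[0,0,0],[0,0,0],[0,0,0],[0,0,0],[0,0,0],[0,0,0],[0,0,0]], claw=[1,1,1,1,1,1,1,1,1])

```text
clock: 6.1
position: [0.6553, 0.118, 0.1996]
ee_rot: [0.0, 1.0, -0.001, -0.0]
contact_force: [0.6, -0.2, -0.7]
width: 0.0167
gripper_force: 59.0
```

```bash
cat > c.py <<'E'
from head import *
import sys
save(sys.argv[1],I)
t=s["position"]; print(s["ee_rot"],s["contact_force"])
def rect(n,m):
    p=P[m]; print(n,len(p),cv2.minAreaRect((p[:,:2]*1000).astype(np.float32)) if len(p)>5 else "",p[:,2].mean().round(4))
rect("keep top",(d>0)&(abs(P[...,2]-.08)<.004)&(np.hypot(P[...,0]-.654,P[...,1]-.12)<.09))
# bore: pixels deeper than the top, inside it
X=np.array([world(w,a,b,.08) for b in range(420) for a in range(560)]).reshape(420,560,3)
near=np.hypot(X[...,0]-.654,X[...,1]-.12)<.02
g=cv2.cvtColor(I,cv2.COLOR_RGB2GRAY)
rod=(P[...,2]>.09)
k=near&~rod&(g<60); q=X[k]; print("dark",len(q),q.min(0),q.max(0))
m=(d>0)&(P[...,2]>t[2]-.085)&(P[...,2]<t[2]-.02)&(np.hypot(P[...,0]-t[0],P[...,1]-t[1])<.02); p=P[m]
print("rod front x",np.percentile(p[:,0],99),"y",np.percentile(p[:,1],[1,99]))
print("mouth",[np.round(e["point"],4) for e in manip.place_of("wrist","keep_mouth")[:2]])
save("z"+sys.argv[1],cv2.resize(I[100:310,180:390],None,fx=2.8,fy=2.8,interpolation=cv2.INTER_CUBIC))
E
python3 c.py 2.png
```

```text
tcp [0.65535998 0.11810083 0.19966458] cam [0.73674035 0.11774062 0.34331355]
[ 2.21192950e-04  9.99999517e-01 -9.57189745e-04 -1.33415719e-05] [-0.02161837  0.56466055 -0.08265937]
keep top 11942 ((653.4796142578125, 120.91310119628906), (140.6983184814453, 64.96288299560547), 73.60626983642578) 0.0811
dark 171 [0.64363098 0.1103158  0.08      ] [0.66280501 0.13029096 0.08      ]
rod front x 0.6603993066376381 y [0.11178247 0.12350243]
mouth [array([0.6501, 0.1168, 0.0801])]
```

View pics/z2.png

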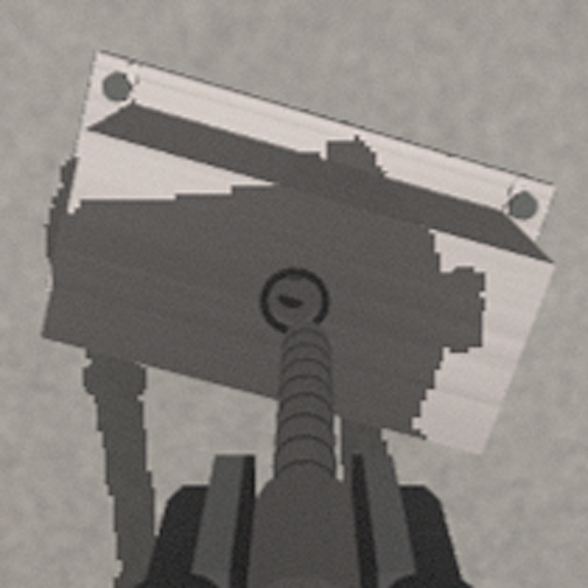

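The ring's centre shows at about (285,207) in the wrist view, with the rod's foot just below it at (288,218). I'll work out the offset.

Run:
```python
from h import *
w=manip.get_image("wrist")
for z in(.080,.0811): print(world(w,285,207.1,z))
g=cv2.cvtColor(w["image"],cv2.COLOR_RGB2GRAY)
c,r=cv2.threshold(g[190:225,265:305],45,255,cv2.THRESH_BINARY_INV)
n,l,st,ce=cv2.connectedComponentsWithStats(r); print(st,ce+[265,190])
for i in range(1,n):
  p=np.argwhere(l==i)[:,::-1]+[265,190]
  if len(p)>60: q=np.array([world(w,a,b,.0811)[:2]*1000 for a,b in p],np.float32); print(cv2.minEnclosingCircle(q))
```

```text
[0.65322792 0.12072553 0.08      ]
[0.65357645 0.12071464 0.0811    ]
[[   0    0   40   35 1305]
 [   9    7   24   21   81]
 [  16   16    7    4   14]] [[284.51724138 207.10038314]
 [284.2962963  205.28395062]
 [284.07142857 207.57142857]]
((653.3250122070312, 120.42259216308594), 9.721415519714355)
```

Request:
carry_out(delta_pos=[[-0.0025,-0.008,0.02],[-0.0025,-0.008,0.04],[-0.0025,-0.008,0.06],[-0.0025,-0.008,0.07],[-0.0025,-0.008,0.07],[-0.0025,-0.008,0.07],[-0.0025,-0.008,0.07],[-0.0025,-0.008,0.07]], turn=[[0,0,0],[0,0,0],[0,0,0],[0,0,0],[0,0,0],[0,0,0],[0,0,0],[0,0,0]], claw=[1,1,1,1,1,1,1,1])

```text
clock: 7.05
position: [0.6545, 0.1229, 0.1721]
ee_rot: [0.0, 1.0, 0.0, 0.0]
contact_force: [0.6, -0.2, -2.0]
width: 0.0159
gripper_force: 59.0
```

```bash
python3 c.py 3.png
```

```text
tcp [0.65443861 0.12287045 0.17210987] cam [0.73574153 0.12276387 0.31593506]
[2.98883360e-05 9.99999913e-01 4.22908739e-05 4.13517215e-04] [ 0.00157144 -0.17666382 -1.01467369]
keep top 14453 ((653.3953247070312, 120.67655181884766), (140.51084899902344, 65.006103515625), 73.83084869384766) 0.0811
dark 158 [0.64452536 0.11072421 0.08      ] [0.66282046 0.13034218 0.08      ]
rod front x 0.6596091384200617 y [0.1167438  0.12845531]
mouth [array([0.652 , 0.1205, 0.0827])]
```

View pics/z3.png

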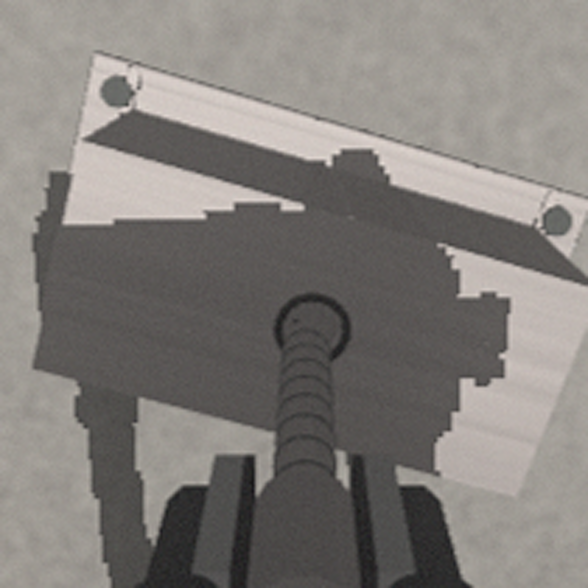

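The foot is just above the mouth, about 2 mm left (+y) of the ring's centre at (292,217). I correct it and enter the bore.

Request:
carry_out(delta_pos=[[-0.001,0.0045,0],[-0.001,0.0045,0],[-0.001,0.0045,0],[-0.001,0.0045,0.01],[-0.001,0.0045,0.015],[-0.001,0.0045,0.02],[-0.001,0.0045,0.025],[-0.001,0.0045,0.025]], turn=[[0,0,0],[0,0,0],[0,0,0],[0,0,0],[0,0,0],[0,0,0],[0,0,0],[0,0,0]], claw=[1,1,1,1,1,1,1,1])

```text
clock: 7.95
position: [0.6537, 0.1211, 0.1612]
ee_rot: [0.0, 1.0, 0.0, -0.0]
contact_force: [0.5, -0.5, -0.6]
width: 0.0163
gripper_force: 59.0
```

In the bore without contact force. Next I push into the seal, stopping short of the shallowest possible floor.

Request:
carry_out(delta_pos=[[0,0,0.01],[0,0,0.015],[0,0,0.02],[0,0,0.025],[0,0,0.03],[0,0,0.035],[0,0,0.04],[0,0,0.045],[0,0,0.05],[0,0,0.055],[0,0,0.055]], turn=[[0,0,0],[0,0,0],[0,0,0],[0,0,0],[0,0,0],[0,0,0],[0,0,0],[0,0,0],[0,0,0],[0,0,0],[0,0,0]], claw=[1,1,1,1,1,1,1,1,1,1,1])

```text
clock: 9.05
position: [0.6545, 0.1212, 0.1408]
ee_rot: [-0.0, 1.0, -0.0, 0.001]
contact_force: [-0.3, -0.8, 4.1]
width: 0.0161
gripper_force: 59.5
```

Request:
carry_out(delta_pos=[[0,0,0.0025],[0,0,0.005],[0,0,0.005]], turn=[[0,0,0],[0,0,0],[0,0,0]], claw=[1,1,1], force=25)

```text
clock: 9.35
position: [0.6545, 0.1212, 0.1386]
ee_rot: [-0.0, 1.0, 0.0, 0.001]
contact_force: [0.2, -0.0, 4.2]
width: 0.0161
gripper_force: 59.6
```

Request:
carry_out(delta_pos=[[0,0,0.0025],[0,0,0.005],[0,0,0.005]], turn=[[0,0,0],[0,0,0],[0,0,0]], claw=[1,1,1], force=25)

```text
clock: 9.65
position: [0.6544, 0.1212, 0.1364]
ee_rot: [-0.0, 1.0, 0.0, 0.001]
contact_force: [1.4, 0.3, 4.6]
width: 0.0162
gripper_force: 59.6
```

Request:
carry_out(delta_pos=[[0,0,0.0025],[0,0,0.005],[0,0,0.005]], turn=[[0,0,0],[0,0,0],[0,0,0]], claw=[1,1,1])

```text
clock: 9.95
position: [0.6544, 0.1211, 0.1342]
ee_rot: [-0.0, 1.0, -0.0, 0.001]
contact_force: [1.2, 0.7, 4.9]
width: 0.0166
gripper_force: 59.6
```

Request:
carry_out(delta_pos=[[0,0,0.0025],[0,0,0.0025],[0,0,0.0025]], turn=[[0,0,0],[0,0,0],[0,0,0]], claw=[1,1,1])

```text
clock: 10.25
position: [0.6543, 0.1211, 0.133]
ee_rot: [-0.0, 1.0, 0.0, 0.001]
contact_force: [-0.9, 0.1, 5.8]
width: 0.0165
gripper_force: 59.6
```

Request:
carry_out(delta_pos=[[0,0,0.0025],[0,0,0.005],[0,0,0.005]], turn=[[0,0,0],[0,0,0],[0,0,0]], claw=[1,1,1])

```text
clock: 10.55
position: [0.6542, 0.1211, 0.1309]
ee_rot: [0.0, 1.0, 0.0, 0.0]
contact_force: [1.2, -0.9, 3.8]
width: 0.0161
gripper_force: 59.6
```

Request:
carry_out(delta_pos=[[0,0,0.0025],[0,0,0.005],[0,0,0.005]], turn=[[0,0,0],[0,0,0],[0,0,0]], claw=[1,1,1])

```text
clock: 10.85
position: [0.6541, 0.121, 0.1288]
ee_rot: [0.0, 1.0, 0.0, 0.0]
contact_force: [0.7, -0.5, 4.8]
width: 0.0163
gripper_force: 59.6
```

Request:
carry_out(delta_pos=[[0,0,0.0025],[0,0,0.005],[0,0,0.005]], turn=[[0,0,0],[0,0,0],[0,0,0]], claw=[1,1,1])

```text
clock: 11.15
position: [0.6541, 0.121, 0.1267]
ee_rot: [0.0, 1.0, 0.0, 0.0]
contact_force: [1.3, 0.5, 4.8]
width: 0.0164
gripper_force: 59.7
```

Request:
carry_out(delta_pos=[[0,0,0.0025],[0,0,0.005],[0,0,0.005]], turn=[[0,0,0],[0,0,0],[0,0,0]], claw=[1,1,1])

```text
clock: 11.45
position: [0.6541, 0.1209, 0.1247]
ee_rot: [0.0, 1.0, 0.0, 0.0]
contact_force: [1.1, 0.3, 5.0]
width: 0.0168
gripper_force: 59.7
```

Request:
carry_out(delta_pos=[[0,0,0.0025],[0,0,0.005],[0,0,0.005]], turn=[[0,0,0],[0,0,0],[0,0,0]], claw=[1,1,1])

```text
clock: 11.75
position: [0.6541, 0.121, 0.1227]
ee_rot: [0.0, 1.0, 0.0, 0.0]
contact_force: [1.2, 0.4, 4.4]
width: 0.0164
gripper_force: 59.7
```

Request:
carry_out(delta_pos=[[0,0,0.0025],[0,0,0.005],[0,0,0.005]], turn=[[0,0,0],[0,0,0],[0,0,0]], claw=[1,1,1])

```text
clock: 12.05
position: [0.654, 0.121, 0.1207]
ee_rot: [0.0, 1.0, 0.0, 0.0]
contact_force: [0.8, -0.2, 4.8]
width: 0.0161
gripper_force: 59.7
```

Request:
carry_out(delta_pos=[[0,0,0.0025],[0,0,0.005],[0,0,0.005]], turn=[[0,0,0],[0,0,0],[0,0,0]], claw=[1,1,1])

```text
clock: 12.35
position: [0.6542, 0.121, 0.1192]
ee_rot: [0.0, 1.0, 0.0, 0.001]
contact_force: [1.2, -0.6, 7.2]
width: 0.0166
gripper_force: 59.9
```

Request:
carry_out(delta_pos=[[0,0,0.001],[0,0,0.002],[0,0,0.002]], turn=[[0,0,0],[0,0,0],[0,0,0]], claw=[1,1,1])

```text
clock: 12.65
position: [0.6544, 0.121, 0.1192]
ee_rot: [0.0, 1.0, 0.0, 0.001]
contact_force: [0.2, 0.2, 9.3]
width: 0.0165
gripper_force: 60.3
```

Request:
carry_out(delta_pos=[[0,0,0.0015],[0,0,0.003],[0,0,0.003]], turn=[[0,0,0],[0,0,0],[0,0,0]], claw=[1,1,1])

```text
clock: 12.95
position: [0.6547, 0.121, 0.1192]
ee_rot: [0.0, 1.0, 0.0, 0.002]
contact_force: [-0.5, 0.2, 13.2]
width: 0.0165
gripper_force: 60.8
```

It is bottomed: z stays at 0.1192 while the force rises to 13 N. I ease off and release.

Request:
carry_out(delta_pos=[[0,0,-0.002],[0,0,-0.002],[0,0,-0.002],[0,0,-0.002],[0,0,-0.002],[0,0,-0.002],[0,0,-0.002],[0,0,-0.002]], turn=[[0,0,0],[0,0,0],[0,0,0],[0,0,0],[0,0,0],[0,0,0],[0,0,0],[0,0,0]], claw=[1,1,-1,-1,-1,-1,-1,-1])

```text
clock: 13.75
position: [0.6537, 0.1211, 0.1172]
ee_rot: [0.0, 1.0, 0.0, -0.0]
contact_force: [0.6, -0.3, -1.4]
width: 0.0852
gripper_force: 0.0
```

Request:
carry_out(delta_pos=[[0,0,-0.05],[0,0,-0.1],[0,0,-0.2],[0,0,-0.3],[0,0,-0.35],[0,0,-0.35],[0,0,-0.35]], turn=[[0,0,0],[0,0,0],[0,0,0],[0,0,0],[0,0,0],[0,0,0],[0,0,0]], claw=[-1,-1,-1,-1,-1,-1,-1])

```text
clock: 14.45
position: [0.6535, 0.121, 0.2572]
ee_rot: [0.0, 1.0, -0.0, -0.0]
contact_force: [-0.7, 0.1, -0.5]
width: 0.0855
gripper_force: 0.0
```

```bash
cat > e.py <<'E'
from h import *
for c in("wrist","top","scene"):
    w=manip.get_image(c); T=np.linalg.inv(w["world_to_cam"]); v,u=np.mgrid[0:420,0:560]; d=w["z_map"]
    P=np.stack([(u-w["cx"])/w["fx"]*d,(v-w["cy"])/w["fy"]*d,d],-1)@T[:3,:3].T+T[:3,3]
    r=np.hypot(P[...,0]-.6535,P[...,1]-.1208); z=P[...,2]
    h=z[(d>0)&(r<.007)&(z>.13)&(z<.19)]; k=z[(d>0)&(r>.012)&(r<.03)&(abs(z-.08)<.006)]
    hist=np.histogram(h,np.arange(.13,.19,.0025)); print(c,len(h),len(k),"top",np.percentile(h,[50,80,95]).round(4) if len(h) else "","keep",np.median(k).round(4) if len(k) else "")
    if c=="wrist": save("w5.png",w["image"])
    if c=="wrist": I=w
    for e in manip.place_of(c,"rod_mid")[:1]: print(e)
print(manip.get_state()["position"])
E
python3 e.py
```

```text
wrist 235 1966 top [0.155  0.1555 0.1561] keep 0.0811
{'point': [0.6553, 0.1199, 0.0932], 'score': 0.58}
top 42 435 top [0.1536 0.1547 0.1557] keep 0.08
{'point': [0.6537, 0.1249, 0.0924], 'score': 0.51}
scene 10 149 top [0.1527 0.1533 0.1543] keep 0.0792
{'point': [0.6518, 0.1245, 0.0981], 'score': 0.56}
[0.65328988 0.12102296 0.25597879]
```

The head top stands 73.7–74.1 mm above the keep's top in the cameras, and the arm measurement gives 73.9 mm, so the rod is bottomed and the target reading is 73.9 mm. I go over the slide.

Request:
carry_out(delta_pos=[[-0.496,0.3015,0.1],[-0.496,0.3015,0.1],[-0.496,0.3015,0.1],[-0.496,0.3015,0.1],[-0.496,0.3015,0.1],[-0.496,0.3015,0.1],[-0.496,0.3015,0.1],[-0.496,0.3015,0.1]], turn=[[0,0,0],[0,0,0],[0,0,0],[0,0,0],[0,0,0],[0,0,0],[0,0,0],[0,0,0]], claw=[-1,-1,-1,-1,-1,-1,-1,-1])

```text
clock: 15.55
position: [0.4568, 0.0006, 0.2178]
ee_rot: [-0.0, 1.0, 0.0, 0.001]
contact_force: [-0.4, 0.3, 0.0]
width: 0.0857
gripper_force: 0.0
```

```bash
cat > f.py <<'E'
from h import *
import sys
for c in sys.argv[2:]:
    w=manip.get_image(c); T=np.linalg.inv(w["world_to_cam"]); v,u=np.mgrid[0:420,0:560]; d=w["z_map"]
    P=np.stack([(u-w["cx"])/w["fx"]*d,(v-w["cy"])/w["fy"]*d,d],-1)@T[:3,:3].T+T[:3,3]; z=P[...,2]
    loc=(d>0)&(abs(P[...,0]-.455)<.035)&(abs(P[...,1]-.037)<.1)
    R=[]
    for n,m in(("rule",loc&(abs(z-.0145)<.004)),("slide",loc&(abs(z-.054)<.004))):
        p=P[m]
        if len(p)>5: r=cv2.minAreaRect((p[:,:2]*1000).astype(np.float32)); R.append(r); print(c,n,len(p),np.round(r[0],2),np.round(r[1],1),round(r[2],2),p[:,2].mean().round(4))
    if len(R)==2: print("reading",60+R[1][0][1]-R[0][0][1])
    save(c[0]+sys.argv[1]+".png",w["image"])
print(manip.get_state()["position"])
E
python3 f.py 6 wrist top
```

```text
wrist rule 5209 [454.95  37.64] [170.2  40.4] 89.41 0.0151
wrist slide 567 [455.35   1.6 ] [26.7 19.4] 0.36 0.0548
reading 23.95834255218506
[0.45683629 0.00081339 0.21760768]
```

View pics/w6.png

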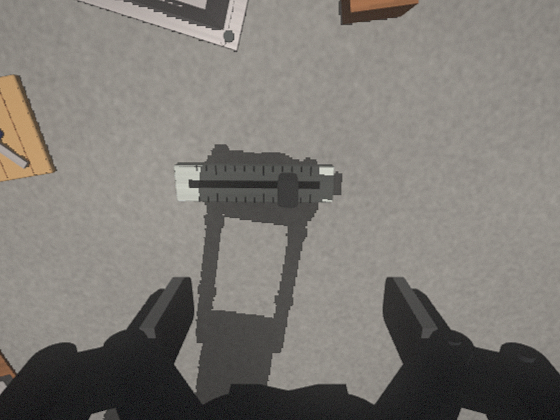

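The wrist view shows the slide at about (288,190) on the rule, reading about 24 mm. I descend and grip it along the rule.

Request:
carry_out(delta_pos=[[-0.004,0,0.12],[-0.004,0,0.24],[-0.004,0,0.36],[-0.004,0,0.44],[-0.004,0,0.479],[-0.004,0,0.479],[-0.004,0,0.479],[-0.004,0,0.479],[-0.004,0,0.479],[-0.004,0,0.479],[-0.004,0,0.479],[-0.004,0,0.479]], turn=[[0,0,0.02],[0,0,0.02],[0,0,0.02],[0,0,0.02],[0,0,0.02],[0,0,0.02],[0,0,0.02],[0,0,0.02],[0,0,0.02],[0,0,0.02],[0,0,0.02],[0,0,0.02]], claw=[-1,-1,-1,-1,-1,-1,-1,1,1,1,1,1], force=30)

```text
clock: 16.85
position: [0.4541, 0.0004, 0.0265]
ee_rot: [0.0, 1.0, -0.005, 0.0]
contact_force: [-0.4, 0.1, 3.2]
width: 0.0197
gripper_force: 34.3
```

```bash
python3 f.py 7 wrist top; python3 -c "
from h import *
print(manip.get_state())"
```

```text
wrist rule 18859 [454.88  37.3 ] [170.1  41.1] 89.53 0.0151
wrist slide 3608 [458.49   2.1 ] [37.  34.5] 51.81 0.0547
reading 24.804941177368164
top rule 34 [456.58 119.  ] [ 5.2 38.7] 89.34 0.0136
[4.54107861e-01 4.08773694e-04 2.64670824e-02]
{'clock': 16.95, 'qpos': array([-1.52534479e-01,  3.19405728e-01,  2.04949146e+00,  1.11812566e-05,
        7.71768663e-01,  1.42883792e+00]), 'qd': array([-0.00100882, -0.00063047,  0.00053811, -0.00160427, -0.0004655 ,
       -0.00119282]), 'effort': array([-1.98122975e-01, -3.26174676e+01, -1.46306249e+01, -6.36817119e-02,
       -3.36943818e-01,  8.27044656e-03]), 'position': array([4.54107861e-01, 4.08773694e-04, 2.64670824e-02]), 'ee_rot': array([ 6.41292305e-05,  9.99985890e-01, -5.29201570e-03,  4.58958454e-04]), 'contact_force': array([-0.74893096,  0.45415373,  5.62926774]), 'moment': array([0.03921083, 0.19323986, 0.09249321]), 'gripper_force': 34.4620817899704, 'width': 0.019774343196690355}
```

Request:
carry_out(delta_pos=[[0,-0.02,0],[0,-0.04,0],[0,-0.06,0],[0,-0.08,0],[0,-0.1,0],[0,-0.115,0],[0,-0.125,0],[0,-0.125,0],[0,-0.125,0],[0,-0.125,0]], turn=[[0,0,0],[0,0,0],[0,0,0],[0,0,0],[0,0,0],[0,0,0],[0,0,0],[0,0,0],[0,0,0],[0,0,0]], claw=[1,1,1,1,1,1,1,1,1,1])

```text
clock: 17.95
position: [0.4546, 0.0508, 0.0264]
ee_rot: [-0.0, 1.0, -0.005, 0.0]
contact_force: [-1.3, 0.3, 5.0]
width: 0.0194
gripper_force: 34.6
```

Request:
carry_out(delta_pos=[[0,0,0],[0,0,0],[0,0,0],[0,0,0],[0,0,0],[0,0,-0.1],[0,0,-0.2],[0,0,-0.3],[0,0,-0.4],[0,0,-0.4],[0,0,-0.4],[0,0,-0.4]], turn=[[0,0,0],[0,0,0],[0,0,0],[0,0,0],[0,0,0],[0,0,0],[0,0,0],[0,0,0],[0,0,0],[0,0,0],[0,0,0],[0,0,0]], claw=[-1,-1,-1,-1,-1,-1,-1,-1,-1,-1,-1,-1])

```text
clock: 19.15
position: [0.4532, 0.0505, 0.1846]
ee_rot: [0.0, 1.0, -0.005, -0.001]
contact_force: [-0.3, -0.2, -0.4]
width: 0.0854
gripper_force: 0.0
```

```bash
python3 f.py 8 wrist top
python3 - <<'E'
import cv2
a=cv2.imread("pics/w8.png"); cv2.imwrite("pics/w8z.png",cv2.resize(a[130:240,160:420],None,fx=3,fy=3,interpolation=cv2.INTER_CUBIC))
E
```

```text
wrist rule 6379 [454.96  37.4 ] [170.1  40.5] 89.38 0.015
wrist slide 700 [455.12  51.33] [19.2 28.3] 89.98 0.0549
reading 73.9266586303711
top rule 82 [454.   -43.45] [ 9.4 39.1] 87.96 0.014
[0.4531567  0.05047498 0.18425701]
```

View pics/w8z.png

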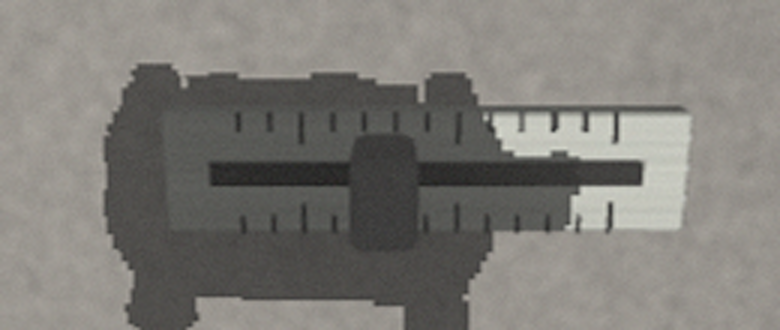

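The slide's centre at about (384,190) in the crop lies between the 70 and 80 marks (0 is at 615, 50 at 459, 100 at 301). It measures 73.9 mm, as wanted, and the gripper is clear, so I hand in.

```bash
python3 -c "
from rig import manip
print(manip.sign_off())"
```

```text
the job is handed in; nothing more can be done
None
```

The rod stands bottomed in the large keep's bore with about 73.9 mm showing, the slide is set to about 73.9 mm, and the job was handed in with the gripper clear and the other items not touched.

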